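# Start the blood-pressure monitor

### The job

Start the blood-pressure monitor on the kitchen table: with the fingertips, lightly press the oval key on its low front and keep it pressed for two seconds, then let go and lift the hand well clear, at least a hand's breadth above it. Do not grasp, lift or shove the monitor, and touch nothing else on the table.

Things in the scene. Friction and masses are not known exactly. Their poses are not given: they have to be found in the camera images.
- monitor: Cream blood-pressure monitor, 141 x 119 x 55 mm, 0.31 kg, loose. Origin: centre of its underside. +x runs from its low front (oval key) to its high back (grey display), +y to the left for someone facing the front, z up. Its flat top slopes up by 9 degrees, from 35 mm high at the front to 55 mm at the back. At yaw 0 the front faces the robot; yaw stays within 0.45 rad of that.
- monitor_start_key: The monitor's oval start key, a moving part: 28 mm along the monitor's y, 17 mm along its x, 2 mm proud of the sloping top. A spring key with 1.2 mm of travel square to that slope: gives way at 1 N, fully in at 2.2 N, rigid after that, comes back by itself. Origin: at the monitor's own origin, not on the key; use key_top.
- key_top (a point): Centre of the upper face of the oval key, 42 mm in front of the monitor's origin, 5 mm to the right of it (seen from the robot at yaw 0) and 41 mm above the table; it moves with the key. The axes are those of the monitor.
- phone: Black glass phone with a blue frame lying face up, 150 x 74 x 9 mm, long along its x. Bystander. Origin: centre of the underside, as for all that follow. At x below 0.37 m, also to be left alone, lie a white thermometer, a blister strip and a blue pill box, none above 25 mm high; a tape roll (48 mm) and a glass (84 mm) stand fixed at the left edge.
- remote: Black remote control lying keys up, 192 x 48 x 19 mm, long along its x. Bystander.
- espresso: White coffee cup with a handle, 63 x 88 x 50 mm, at the back of the table. Bystander.
- nasal_spray: Small upright bottle with a green cap, 36 x 42 x 106 mm, at the back of the table. Bystander, easily toppled.
- shelf_jar_b: Jar with a gold lid, 66 x 66 x 100 mm, at the back of the table; fixed.
- pasta_jar: Tall glass jar of pasta, 92 x 92 x 167 mm, back left of the table; fixed.
- salt_tin: Green tin with a knobbed lid, 92 x 92 x 120 mm, back right of the table; fixed.
- tissue_box: Box of tissues, 117 x 231 x 159 mm with the tissue, at the right side of the table; fixed.
Things that resemble listed ones, but are neither listed nor needed, are in the scene too. Of the things shaped like the monitor, the cream one is meant.

How it is judged (in metres and radians):
On the way:
1. the fingertips keep the oval key pressed (more than 1.2 N) for 1.5 s without a break (contact force between the fingers and monitor_start_key above 1.2 N), for 1.5 s.
At the end, for the whole second after the job is handed in: The key has been released and the TCP is more than 90 mm above it; the monitor stands at rest, level, within 12 mm of where it was; every loose bystander is within 10 mm of where it was (contact force between the fingers and monitor below 0.05 N and z of the grasp point in the frame of key_top above 0.09 m and distance of monitor from where it was at the start of the episode below 0.012 m and angle between monitor's own z axis and vertical below 0.05 rad and linear speed of monitor below 0.02 m/s and distance of each of phone, remote, espresso, nasal_spray from where it was at the start of the episode below 0.01 m); the robot touches nothing.
It fails at once if the fingers push on the monitor with more than 25 N (contact force between the fingers and monitor above 25 N).
It fails at once if the monitor is lifted by more than 10 mm, tipped by more than 0.12 rad, or shoved by more than 12 mm (height (world z) of monitor above 0.01 m or angle between monitor's own z axis and vertical above 0.12 rad or distance of monitor from where it was at the start of the episode above 0.012 m).
It fails at once if the fingers touch (more than 1 N) anything while they are not on the monitor, or the rest of the arm touches anything (more than 1 N) ((contact force between the fingers and anything else above 1 N and contact force between the fingers and monitor below 0.05 N) or contact force between the arm and anything else above 1 N).
It fails at once if a bystander is displaced by more than 10 mm (distance of any of phone, remote, espresso, nasal_spray from where it was at the start of the episode above 0.01 m).
It also fails if it takes over 35 s, if anything falls off the work surface, if the arm or the gripper's body presses on something with over 40 N, if the wrist force passes 120 N, or if a joint passes its speed limit or range.

### The arm

A 6-joint arm with a two-finger parallel gripper is mounted at the origin on the work surface; the furniture and walls round the work are solid. World frame = base frame: x ahead of the robot, y to its left, z up, the work surface at z = 0. Lengths are in m, angles in degrees, forces in N, time in s.
With the tool pointing down it reaches from about 0.375 to 0.9 m from the base axis. Payload 3.1 kg.
Tool frame: the origin (TCP) lies between the finger pads, 19 mm behind the fingertips; this is the grasp point; z points along the fingers, y is the line along which they close (so a half turn about z gives the same grasp; the last joint's range is limited). The gripper opens to 85 mm and grips with 20 to 120 N. Pads are 22 mm wide; open, the fingers measure 114 mm over their backs; the gripper's body (76 mm by 85 mm) begins 54 mm behind the grasp point. The pads swing forward as they close: fully open they stand 13 mm farther back than shut.
Start: joints at [54.632, 30.224, 82.088, -0, 67.689, -10.227], TCP at [0.265, 0.566, 0.25] pointing down, gripper open.
Joint ranges: [-176.69, 176.69], [-43.24, 126.21], [12.49, 139.97], [-82, 262], [0, 151.66], [-163.58, 163.58]. Speed limits (degrees/s): [159.86, 159.86, 180, 180, 180, 180].

### API

Orientations are given as [roll, pitch, yaw] about the fixed x, y, z axes, in that order (R = Rz(yaw) Ry(pitch) Rx(roll)).
In Python, from plant import * gives the robot as it stands. The module is installed in compiled form; this text tells all that it offers.
- The arm moves only by the shell command python3 -m crank FILE, which reads ROWS from the file FILE. ROWS is a JSON list that holds a single list of rows (three levels of brackets), with 1 to 5 rows, each of 7 numbers: a rotation vector rx, ry, rz in normalised numbers (1 is 360 degrees), then dx, dy, dz in shares of the most that a row can go, 1 being 62.5 mm, then the opening from 0.0 (shut) to 1.0 (fully open); each row shifts and turns the commanded pose from where the row before left it, along the tool's axes as they then stand; what a row does not reach is not made up. A row lasts 1/8 s, in which the tool goes at most 0.0625 m and 10.7 degrees, less where a joint would pass 70% of its speed; a pose out of reach is approached as far as the arm can. The fingers move at their own pace and stop on an object; the grip force is fixed at half the most. Time passes only in rows, so rows that do not move let the fingers close. It prints the time, the measured TCP pose, the force, the opening and the grip force at its end. A shift or turn number past 1, either way, is cut back to 1. Input that does not fit is refused with a message, and nothing moves.
- get_obs(): the state, without advancing time (a new reading comes with each control period).
- get_image(name): name is "scene" or "top" or "wrist"; returns a dict with "frame" (384x512x3 uint8, red, green, blue), "intrinsics" (3x3 intrinsics, pixels), "xyz" and "attitude" of the camera in the world. Camera axes: x right, y down, z forward; pixel columns grow to the right and rows downward; lengths in m; the calibration is good to about 2 mm. A picture is of the moment at which its call begins. There is no depth.
- finish_job(): hands the job in; it is judged then, once.
The state is a dict: "time_s": time; "joint_pos": joint angles; "dq": joint speeds; "effort": joint torques, N m; "position": TCP position; "ee_rot": TCP orientation; "contact_force": force on the tool from outside, world axes, zero at the start; "ft_torque": the same for the moment, N m; "grip_width": opening from 0.0 (shut) to 1.0 (fully open); "finger_force": force on a finger pad.
Only numpy, scipy, OpenCV 4.12 (cv2) and the standard library are available. Lean on these libraries where they do the work, as an engineer would, in place of code of your own. Each camera call takes 0.05 s, during which the arm holds its last target. There are 200 camera calls.

## Working session

There is one attempt and no reset: what is moved stays moved. The work goes in short steps, Python scripts to look and compute and a shell command to move; the robot and the scene stay as the last step left them, time stands still between calls to the robot, and variables do not carry over. Pictures are saved under pics/ and viewed, at most 10 in all, crops included, and the job is handed in when it is done.

```bash
mkdir -p pics
cat > h.py <<'E'
from plant import *
import numpy as np, cv2
from scipy.spatial.transform import Rotation as R
def cam(n):
    d=get_image(n); return d
def rot(a):
    a=np.array(a,float)
    return a if a.shape==(3,3) else R.from_euler('xyz',a,degrees=True).as_matrix()
def ray(d,u,v):
    r=rot(d['attitude'])@np.linalg.inv(d['intrinsics'])@[u,v,1]; return np.array(d['xyz']),r/np.linalg.norm(r)
def onz(d,u,v,z):
    o,r=ray(d,u,v); return o+r*(z-o[2])/r[2]
def tri(l):
    A=0;b=0
    for d,u,v in l:
        o,r=ray(d,u,v);P=np.eye(3)-np.outer(r,r);A=A+P;b=b+P@o
    p=np.linalg.solve(A,b); return p,[np.linalg.norm(np.cross(p-ray(*x)[0],ray(*x)[1])) for x in l]
E
python3 - <<'E'
from h import *
import pickle
o=get_obs();print(o)
D={n:cam(n) for n in("scene","top")}
pickle.dump(D,open('d.pkl','wb'))
for n,d in D.items():
    print(n,d['xyz'],d['attitude'],d['intrinsics']); cv2.imwrite(f'pics/{n}0.png',d['frame'][:,:,::-1])
E
```

```text
{'time_s': 0.0, 'joint_pos': array([ 5.46299178e+01,  3.02786212e+01,  8.21573693e+01, -4.06625676e-04,
        6.76888879e+01, -1.02272330e+01]), 'dq': array([ 0.03024165, -0.08876041,  0.08471547,  0.1223143 , -0.02483118,
       -0.05342186]), 'effort': array([-1.32658646e-03, -4.42361748e+01, -1.78018463e+01, -3.28031347e-04,
        8.85247980e-03,  2.59861423e-06]), 'position': array([0.26512095, 0.56522883, 0.24903181]), 'ee_rot': array([-1.79877039e+02, -2.18025894e-02,  1.54857282e+02]), 'contact_force': array([ 0.85475496, -0.33916568, -0.29972234]), 'ft_torque': array([-0.01278302,  0.0379124 ,  0.01481007]), 'finger_force': 0.0, 'grip_width': 1.0050717730129444}
scene [-0.27926467 -0.94411398  0.66179302] [-117.25310573   -0.35530694  -37.07427322] [[415.83885978   0.         258.76958202]
 [  0.         415.83885978 192.80934806]
 [  0.           0.           1.        ]]
top [ 2.19239533e-01 -6.69019407e-04  1.10935502e+00] [-167.5707293     0.26782884  -92.99938845] [[356.58297416   0.         254.47418765]
 [  0.         356.58297416 193.66510858]
 [  0.           0.           1.        ]]
```

View pics/scene0.png

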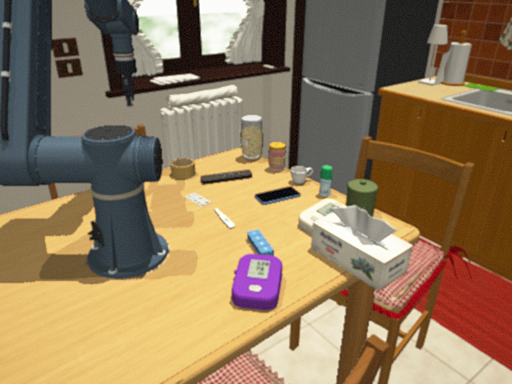

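View pics/top0.png

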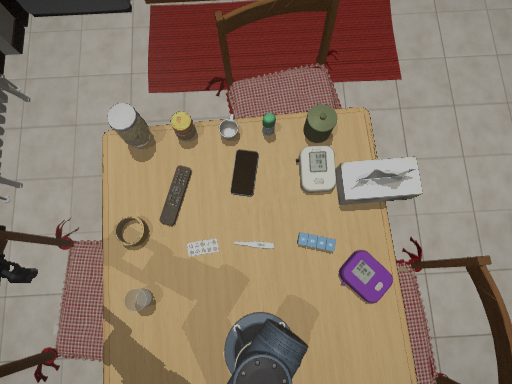

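The top view shows the cream monitor at about (317,169), with its key at (318,182) and the tissue box close on its right from about column 338. The scene view shows the monitor half hidden behind the box at (318,212). Next I compute positions and clearances.

Run:
```python
from h import *
import pickle
D=pickle.load(open('d.pkl','rb'));d=D['top']
for n,u,v,z in [('key',318,182,.041),('tl',302,150,.055),('tr',333,150,.055),('bl',304,190,.035),('br',335,190,.035),('boxTL',341,168,.12),('boxBL',343,203,.12),('boxBL floor',337,203,0.),('boxTL0',336,165,0.),('tin',320,118,.1)]: print(n,onz(d,u,v,z).round(3))
im=d['frame'][130:220,280:430,::-1];cv2.imwrite('pics/crop.png',cv2.resize(im,None,fx=5,fy=5,interpolation=cv2.INTER_CUBIC))
```

```text
key [ 0.481 -0.206  0.041]
tl [ 0.583 -0.163  0.055]
tr [ 0.577 -0.259  0.055]
bl [ 0.459 -0.161  0.035]
br [ 0.454 -0.257  0.035]
boxTL [ 0.5   -0.261  0.12 ]
boxBL [ 0.397 -0.255  0.12 ]
boxBL floor [ 0.42  -0.267  0.   ]
boxTL0 [ 0.545 -0.277  0.   ]
tin [ 0.666 -0.219  0.1  ]
```

View pics/crop.png

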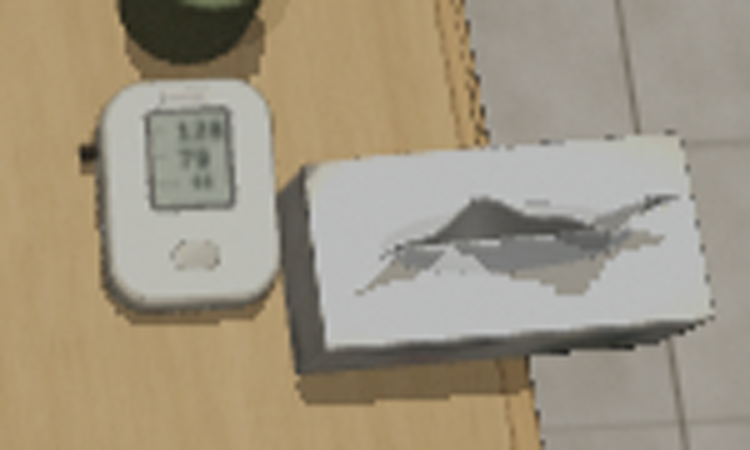

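Key is near pixel (319,181), and the box wall is about 6 cm to its right. I'll shut the gripper, square the yaw to 180° and go above the monitor.

The rows are not in the units I measure in: shifts go in shares of 62.5 mm and turns go in shares of 360 degrees. I convert before sending: -0.04 m is -0.64, -0.02 m is -0.32, -8.4 degrees is -0.0233.

```bash
echo '[[[0,0,-0.0233,0,0,-0.32,0],[0,0,-0.0233,0,0,-0.32,0],[0,0,-0.0232,0,0,-0.32,0],[0,0,0,-0.64,-0.64,0,0],[0,0,0,-0.64,-0.64,0,0]]]' > next.json && python3 -m crank next.json
echo '[[[0,0,0,-0.32,-0.88,0,0],[0,0,0,-0.32,-0.88,0,0],[0,0,0,-0.32,-0.88,0,0],[0,0,0,-0.32,-0.88,0,0],[0,0,0,0,-0.88,0,0]]]' > next.json && python3 -m crank next.json
```

```text
time_s: 0.72
position: [0.3457, 0.4852, 0.3099]
ee_rot: [-180.0, 0.0, -179.9]
contact_force: [0.8, -0.2, -0.2]
grip_width: 0.001
finger_force: 0.0
time_s: 1.35
position: [0.4268, 0.2088, 0.3098]
ee_rot: [-180.0, 0.1, 180.0]
contact_force: [0.2, 0.6, -0.6]
grip_width: -0.002
finger_force: 0.0
```

Converted, -0.055 m is -0.88.

```bash
echo '[[[0,0,0,0,-0.88,0,0],[0,0,0,0,-0.88,0,0],[0,0,0,0,-0.88,0,0],[0,0,0,0,-0.88,0,0],[0,0,0,0,-0.88,0,0]]]' > next.json && python3 -m crank next.json
echo '[[[0,0,0,0,-0.8,0,0],[0,0,0,0,-0.8,0,0],[0,0,0,0,-0.64,0,0],[0,0,0,0,0,0,0],[0,0,0,0,0,0,0]]]' > next.json && python3 -m crank next.json
python3 - <<'E'
from h import *
import pickle
d=cam('wrist');pickle.dump(d,open('w1.pkl','wb'));print(d['xyz'],d['attitude'],d['intrinsics'][0])
cv2.imwrite('pics/w1.png',d['frame'][:,:,::-1])
E
```

```text
time_s: 1.98
position: [0.425, -0.0659, 0.3099]
ee_rot: [180.0, -0.0, 180.0]
contact_force: [0.2, 0.1, 0.9]
grip_width: -0.003
finger_force: 0.0
time_s: 2.6
position: [0.4249, -0.2034, 0.3095]
ee_rot: [179.9, -0.1, 180.0]
contact_force: [-0.3, 0.6, 0.1]
grip_width: 0.001
finger_force: 0.0
[ 0.35878668 -0.20530951  0.43289721] [ 1.65040291e+02 -9.80690839e-02  8.99634524e+01] [295.75627317   0.         253.5693444 ]
```

View pics/w1.png

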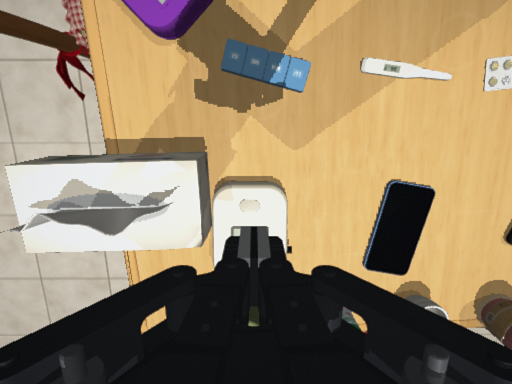

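The wrist view shows the key at about (250,205), just ahead of the shut fingertips at (253,230), with the tissue box left of column 210. I take a second wrist view 9 cm farther forward.

Converted, -0.045 m is -0.72.

```bash
echo '[[[0,0,0,-0.72,0,0,0],[0,0,0,-0.72,0,0,0],[0,0,0,0,0,0,0],[0,0,0,0,0,0,0]]]' > next.json && python3 -m crank next.json
python3 - <<'E'
from h import *
import pickle
d2=cam('wrist');pickle.dump(d2,open('w2.pkl','wb'));print(d2['xyz'],d2['attitude'])
d1=pickle.load(open('w1.pkl','rb'))
a=d1['frame'][165:235,195:305,::-1]; b=d2['frame'][60:235,180:310,::-1]
A=cv2.resize(a,None,fx=3.5,fy=3.5,interpolation=cv2.INTER_CUBIC);B=cv2.resize(b,None,fx=3,fy=3,interpolation=cv2.INTER_CUBIC)
c=np.zeros((540,790,3),np.uint8);c[:A.shape[0],:A.shape[1]]=A;c[:B.shape[0],395:395+B.shape[1]]=B
cv2.imwrite('pics/c2.png',c)
E
```

```text
time_s: 3.15
position: [0.5147, -0.2026, 0.3096]
ee_rot: [179.9, -0.1, -179.9]
contact_force: [0.3, -0.1, 0.5]
grip_width: 0.003
finger_force: 0.0
[ 0.44863691 -0.20454602  0.43299206] [ 1.65083298e+02 -6.61982355e-02  9.01031846e+01]
```

View pics/c2.png

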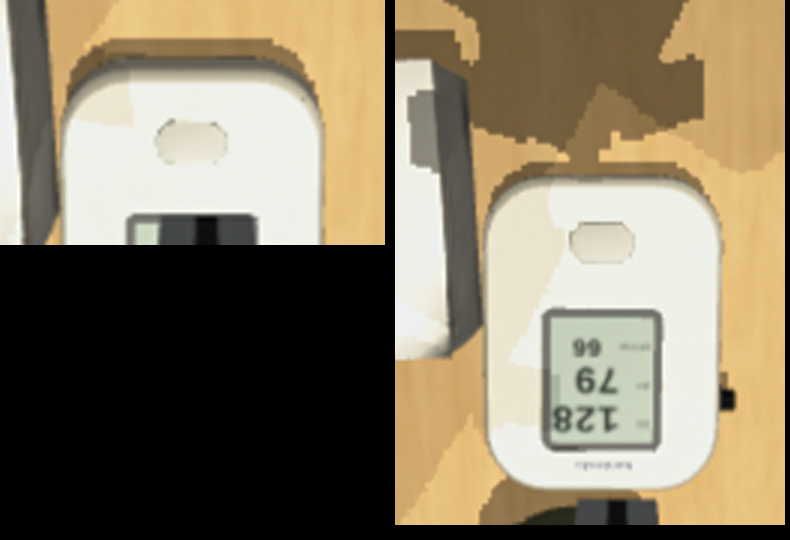

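The monitor's key sits at about (249.6,205.6) in the first wrist view and (249,140.7) in the second. The display runs nearly straight down the image, so yaw is close to 0, and the box wall's inner edge is near columns 193–210. Triangulate.

Run:
```python
from h import *
import pickle
a,b=[pickle.load(open(f'w{i}.pkl','rb')) for i in(1,2)];t=pickle.load(open('d.pkl','rb'))['top']
p,r=tri([(a,249.6,205.6),(b,249,140.7)]);print('wrist',p.round(4),np.round(r,4))
p,r=tri([(a,249.6,205.6),(b,249,140.7),(t,319,181)]);print('all',p.round(4),np.round(r,4))
for d,u,v in((a,249.6,205.6),(b,249,140.7),(t,319,181)): print(onz(d,u,v,.041).round(4))
cv=lambda x,y:((x-395)/3+180,y/3+60)
for n,x,y,z in [('dispTL',545,313,.046),('dispTR',660,313,.046),('dispBL',545,448,.052),('dispBR',658,448,.052),('L1',485,260,.03),('L2',489,420,.03),('R1',721,260,.03),('R2',718,420,.03),('boxtop near',433,62,.12),('boxtop far',450,355,.12),('boxbot near',468,85,0),('boxbot far',482,325,0)]:
    print(n,onz(b,*cv(x,y),z).round(4))
```

```text
wrist [ 0.4832 -0.2102  0.0389] [0.0001 0.0001]
all [ 0.4838 -0.21    0.0383] [0.0005 0.0005 0.001 ]
[ 0.4825 -0.2102  0.041 ]
[ 0.483 -0.21   0.041]
[ 0.484  -0.2092  0.041 ]
dispTL [ 0.5135 -0.2351  0.046 ]
dispTR [ 0.5134 -0.1845  0.046 ]
dispBL [ 0.5739 -0.2358  0.052 ]
dispBR [ 0.5739 -0.1848  0.052 ]
L1 [ 0.492 -0.263  0.03 ]
L2 [ 0.5673 -0.2638  0.03  ]
R1 [ 0.4919 -0.1565  0.03  ]
R2 [ 0.5671 -0.1554  0.03  ]
boxtop near [ 0.4171 -0.2648  0.12  ]
boxtop far [ 0.5164 -0.2638  0.12  ]
boxbot near [ 0.415  -0.2723  0.    ]
boxbot far [ 0.5272 -0.27    0.    ]
```

Key top is at (0.483, -0.210, 0.040), yaw ≈ 0, and the box wall is at y ≈ -0.265. I'll turn the hand 90° so the finger linkage lies along x, clear of the box, and tilt 9° to meet the slope squarely.

Converted, 10 degrees is 0.0278.

```bash
echo '[[[0,0,0.0278,0,0,0,0],[0,0,0.0278,0,0,0,0],[0,0,0.0278,0,0,0,0],[0,0,0.0278,0,0,0,0],[0,0,0.0278,0,0,0,0]]]' > next.json && python3 -m crank next.json
echo '[[[0,0,0.0278,0,0,0,0],[0,0,0.0278,0,0,0,0],[0,0,0.0278,0,0,0,0],[0,0,0.0278,0,0,0,0],[-0.025,0,0,0,0,0,0]]]' > next.json && python3 -m crank next.json
echo '[[[0,0,0,-0.032,-0.592,0,0],[0,0,0,-0.032,-0.592,0,0],[0,0,0,0,0,0,0],[0,0,0,0,0,0,0]]]' > next.json && python3 -m crank next.json
python3 - <<'E'
from h import *
o=get_obs();M=rot(o['ee_rot']);t=np.array([.483,-.207,.040])-.019*M[:,2];print(M.round(3),M.T@(t-o['position']))
E
```

```text
time_s: 3.82
position: [0.5141, -0.2037, 0.3102]
ee_rot: [-180.0, -0.0, 129.6]
contact_force: [0.8, 0.1, -0.0]
grip_width: -0.0
finger_force: 0.0
time_s: 4.45
position: [0.5163, -0.2042, 0.3102]
ee_rot: [170.7, 0.0, 90.0]
contact_force: [-0.8, 0.5, 0.2]
grip_width: 0.001
finger_force: 0.0
time_s: 4.95
position: [0.4425, -0.2084, 0.2991]
ee_rot: [170.9, 0.1, 90.0]
contact_force: [-0.2, 0.6, -0.4]
grip_width: -0.001
finger_force: 0.0
[[ 0.001  0.987  0.158]
 [ 1.    -0.001 -0.001]
 [-0.001  0.158 -0.987]] [ 0.00167787 -0.0008479   0.24325158]
```

Descend to a 40 mm standoff and look.

Converted, 0.05 m is 0.8, 0.04 m is 0.64.

```bash
echo '[[[0,0,0,0.016,0,0.8,0],[0,0,0,0.016,-0.016,0.8,0],[0,0,0,0,0,0.8,0],[0,0,0,0,0,0.64,0]]]' > next.json && python3 -m crank next.json
echo '[[[0,0,0,0,0,0.208,0],[0,0,0,0,0,0,0],[0,0,0,0,0,0,0],[0,0,0,0,0,0,0]]]' > next.json && python3 -m crank next.json
python3 - <<'E'
from h import *
o=get_obs();M=rot(o['ee_rot']);t=np.array([.483,-.207,.040])-.019*M[:,2];print(M.T@(t-o['position']))
d=cam('wrist');cv2.imwrite('pics/w3.png',d['frame'][:,:,::-1])
K=d['intrinsics'];C=rot(d['attitude'])
for n,p in(('tip',o['position']+.019*M[:,2]),('key',[.483,-.21,.04])):
    q=K@(C.T@(np.array(p)-d['xyz']));print(n,q[:2]/q[2])
E
```

```text
time_s: 5.45
position: [0.4725, -0.2063, 0.1089]
ee_rot: [171.0, 0.0, 90.0]
contact_force: [0.0, 0.2, -0.1]
grip_width: -0.001
finger_force: 0.0
time_s: 5.95
position: [0.4738, -0.2068, 0.0993]
ee_rot: [170.9, 0.1, 90.0]
contact_force: [0.1, 0.1, -0.8]
grip_width: 0.003
finger_force: 0.0
[-9.39596869e-05 -3.67226645e-04  4.10075106e-02]
tip [255.03679752 239.93499021]
key [254.24202459 218.36044574]
```

View pics/w3.png

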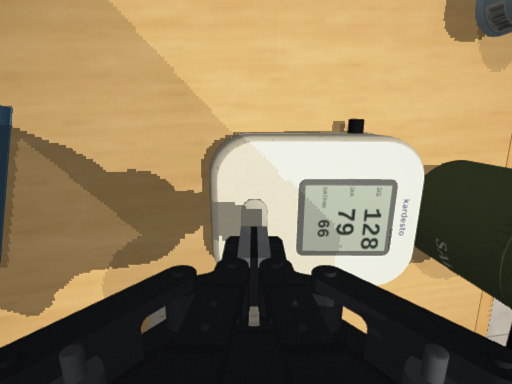

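The picture shows the shut fingertips (255,235) lined up in column with the key (255,212), as predicted. Go down slowly, watching the force.

Converted, 0.01 m is 0.16, 0.008 m is 0.128.

```bash
echo '[[[0,0,0,0,0,0.16,0],[0,0,0,0,0,0.128,0],[0,0,0,0,0,0.064,0],[0,0,0,0,0,0.048,0],[0,0,0,0,0,0,0]]]' > next.json && python3 -m crank next.json
echo '[[[0,0,0,0,0,0.048,0],[0,0,0,0,0,0.048,0],[0,0,0,0,0,0.048,0],[0,0,0,0,0,0,0]]]' > next.json && python3 -m crank next.json
echo '[[[0,0,0,0,0,0.032,0],[0,0,0,0,0,0.032,0],[0,0,0,0,0,0,0],[0,0,0,0,0,0,0]]]' > next.json && python3 -m crank next.json
```

```text
time_s: 6.62
position: [0.477, -0.2061, 0.0727]
ee_rot: [171.0, -0.0, 90.0]
contact_force: [-0.4, -0.1, 0.1]
grip_width: 0.001
finger_force: 0.0
time_s: 7.12
position: [0.4784, -0.2061, 0.0639]
ee_rot: [171.0, -0.0, 90.0]
contact_force: [0.0, 0.5, 0.5]
grip_width: 0.001
finger_force: 0.0
time_s: 7.62
position: [0.4791, -0.2062, 0.0603]
ee_rot: [171.0, 0.0, 90.0]
contact_force: [-0.1, 0.4, -0.9]
grip_width: 0.001
finger_force: 0.0
```

Converted, 0.0007 m is 0.0112.

```bash
echo '[[[0,0,0,0,0,0.0112,0],[0,0,0,0,0,0,0]]]' > next.json && python3 -m crank next.json
echo '[[[0,0,0,0,0,0.0112,0],[0,0,0,0,0,0,0]]]' > next.json && python3 -m crank next.json
echo '[[[0,0,0,0,0,0.008,0],[0,0,0,0,0,0,0]]]' > next.json && python3 -m crank next.json
```

```text
time_s: 7.88
position: [0.4792, -0.2062, 0.0595]
ee_rot: [171.0, -0.0, 90.0]
contact_force: [1.0, 0.7, -0.3]
grip_width: 0.002
finger_force: 0.0
time_s: 8.12
position: [0.4794, -0.2062, 0.0589]
ee_rot: [171.0, 0.0, 90.0]
contact_force: [0.5, -0.1, 0.1]
grip_width: -0.002
finger_force: 0.5
time_s: 8.38
position: [0.4794, -0.2062, 0.0584]
ee_rot: [171.0, 0.0, 90.0]
contact_force: [-0.8, 0.3, 1.1]
grip_width: -0.001
finger_force: 0.8
```

Converted, 0.0005 m is 0.008.

```bash
echo '[[[0,0,0,0,0,0.008,0],[0,0,0,0,0,0,0]]]' > next.json && python3 -m crank next.json
```

```text
time_s: 8.62
position: [0.4795, -0.2062, 0.0579]
ee_rot: [171.0, 0.0, 90.0]
contact_force: [0.0, 0.0, 0.8]
grip_width: -0.002
finger_force: 1.0
```

Converted, 0.0005 m is 0.008.

```bash
echo '[[[0,0,0,0,0,0.008,0],[0,0,0,0,0,0,0]]]' > next.json && python3 -m crank next.json
echo '[[[0,0,0,0,0,0.0064,0],[0,0,0,0,0,0,0]]]' > next.json && python3 -m crank next.json
```

```text
time_s: 8.88
position: [0.4795, -0.2062, 0.0577]
ee_rot: [171.0, 0.0, 90.0]
contact_force: [-0.4, -0.7, 5.5]
grip_width: 0.005
finger_force: 2.6
time_s: 9.12
position: [0.4796, -0.2062, 0.0576]
ee_rot: [171.0, 0.0, 90.0]
contact_force: [-2.2, 0.3, 8.0]
grip_width: -0.005
finger_force: 4.1
```

Fully in, at about 8 N. Hold for just over two seconds.

```bash
for i in 1 2 3 4; do echo '[[[0,0,0,0,0,0,0],[0,0,0,0,0,0,0],[0,0,0,0,0,0,0],[0,0,0,0,0,0,0],[0,0,0,0,0,0,0]]]' > next.json && python3 -m crank next.json | egrep 'time|force|posi'; done
```

```text
time_s: 9.75
position: [0.4796, -0.2063, 0.0576]
contact_force: [-2.1, 0.6, 7.1]
finger_force: 4.1
time_s: 10.38
position: [0.4796, -0.2062, 0.0577]
contact_force: [-3.0, 0.6, 7.4]
finger_force: 4.1
time_s: 11.0
position: [0.4795, -0.2062, 0.0576]
contact_force: [-1.3, 1.4, 7.7]
finger_force: 4.1
time_s: 11.62
position: [0.4796, -0.2062, 0.0576]
contact_force: [-2.1, 0.4, 7.4]
finger_force: 4.1
```

Converted, -0.05 m is -0.8, -0.02 m is -0.32.

```bash
echo '[[[0,0,0,0,0,-0.064,0],[0,0,0,0,0,-0.32,0],[0,0,0,0,0,-0.8,0],[0,0,0,0,0,-0.8,0],[0,0,0,0,0,-0.8,0]]]' > next.json && python3 -m crank next.json
echo '[[[0,0,0,0,0,-0.48,0],[0,0,0,0,0,0,0],[0,0,0,0,0,0,0],[0,0,0,0,0,0,0],[0,0,0,0,0,0,0]]]' > next.json && python3 -m crank next.json
python3 - <<'E'
from h import *
import pickle
d=cam('top');o=pickle.load(open('d.pkl','rb'))['top']
A,B=o['frame'][100:230,150:345,::-1],d['frame'][100:230,150:345,::-1]
cv2.imwrite('pics/end.png',cv2.resize(np.hstack([A,B]),None,fx=2,fy=2))
E
```

```text
time_s: 12.25
position: [0.4518, -0.206, 0.2301]
ee_rot: [171.0, -0.0, 90.0]
contact_force: [0.6, -0.9, -0.3]
grip_width: 0.0
finger_force: 0.0
time_s: 12.88
position: [0.4474, -0.2059, 0.2572]
ee_rot: [171.1, -0.1, 90.0]
contact_force: [-0.0, 0.3, -0.4]
grip_width: 0.001
finger_force: 0.0
```

View pics/end.png

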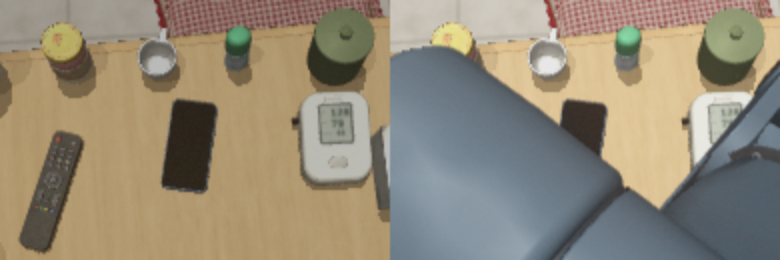

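The before/after pair shows the monitor's top-left corner at the same place (about (303,95) and (693,95), a 390-pixel panel offset). The cup, bottle and phone are also unmoved, and the hand is clear.

```bash
python3 -c "
from plant import *
print(finish_job())"
```

```text
the job is handed in; nothing more can be done
None
```

I held the oval key fully in for over 2.5 s at about 8 N, released it, lifted the hand about 20 cm clear and handed the job in; in the final picture, the parts of the monitor and bystanders not hidden by the arm hadn't moved, and the judge gave no verdict.

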